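# Post a used vial through the spring flap of a bench waste bin

## Task

Discard the used vial that lies in the lane on top of the grey waste bin: push the bin's spring flap open by its upright tab with one finger and, while that finger keeps it open, push the vial along the lane with the other finger so that it drops into the bin; then come away so that the flap closes by itself. Open the flap while the vial still lies on the ledge, do not pick the vial up, and leave the bottles and the other vial on the table where they are.

Things in the scene. Friction and masses are not known exactly. Their poses are not given: they have to be found in the camera images.
- bin: Grey box-shaped waste bin, 105 mm high, fixed to the table, hollow. Origin on the table below the point where the lane's centre line meets the flap's hinge. x: the way the vial is pushed; y: left of that; z: up. Outline x -125 to +85, y -45 to +95 mm. x -125 to 0 is the ledge (surface z = 105); nothing on top stands higher except the two lane rails and the flap's tab. Inner floor z = 7 mm.
- mouth (a point): Point on the ledge's edge at the bin's x = 0, y = 0, z = 105 mm, axes as the bin's. The lane leads to it along x: two rails 5 mm high, 3 mm thick, 20 mm apart, from x = -112 to -4 mm, centred on y = 0. Beyond it lies the mouth, x 0 to 64, y -30 to +85 mm, covered by the flap.
- vial: The used vial: white snap-cap vial 41 mm long, 14 wide, 13 to 15 high, about 12 g, lying in the lane with its length (its own y axis) along it. Origin: middle of its underside. It tips into the mouth once its middle is past the ledge's edge, if the flap is open by then; on a closed flap it only comes to lie on top.
- flap (a joint): Flap angle (rad): 0 closed and flush with the ledge, 1.57 hanging down, 2.0 stop. Metal plate 61 mm long (x), 111 mm wide, hinged along y at the bin's x = 0, 1.5 mm under the ledge surface; it swings down into the bin. A spring shuts it: 0.03 N m when closed, 0.09 fully open (1 N at the tab's edge starts it, up to 8 N low on the tab). From 1.0 rad the vial falls past freely.
- tab_edge (a point): Middle of the top edge of the flap's tab: a plate 40 mm wide (bin y +38 to +78), 3 mm thick, rising 38 mm above the ledge from the hinge, leaning back over the ledge by 0.4 rad when shut. Push it towards bin +x. A fingertip 5 to 10 mm above the ledge slides down it: with its front 10 mm past the hinge the flap is about 1.2 rad open; when all of it is 43 mm past, it slips off.
- reagent_bottle: White bottle with a white cap, 39 mm in diameter, 89 mm high, standing on the table; origin in the middle of its underside. To be left alone.
- dropper: Small dropper bottle, 27 mm in diameter, 60 mm high, standing on the table; origin in the middle of its underside. To be left alone.
- spare_vial: Another vial, 41 mm long and 14 mm wide, lying on the table itself, not on the bin; origin in the middle of its underside. To be left alone.

How it is judged:
By the outcome, as a careful person would: the job done as asked, in the order asked, and still so for the second after the job is handed in, with the robot touching nothing.
It also fails if it takes over 40 s, if anything falls off the work surface, if the arm or the gripper's body presses on something with over 40 N, if the wrist force passes 120 N, or if a joint passes its speed limit or range.

## Robot

A 7-joint arm with a two-finger parallel gripper is mounted at the origin on the work surface; the furniture and walls round the work are solid. World frame = base frame: x ahead of the robot, y to its left, z up, the work surface at z = 0. Lengths are in m, angles in degrees, forces in N, time in s.
With the tool pointing down it reaches from about 0.4 to 0.85 m from the base axis. Payload 10.4 kg.
Tool frame: the origin (TCP) lies between the finger pads; the fingertips stand 8 mm ahead of it and the grasp point (between the pads) lies 11 mm behind it; z points along the fingers, x is the direction in which the jaws open and shut, and the axes are right-handed (so a half turn about z gives the same grasp; the last joint's range is limited). The gripper opens to 85 mm and grips with 20 to 120 N. Pads are 22 mm wide; open, the fingers measure 114 mm over their backs; the gripper's body (76 mm by 85 mm) begins 54 mm behind the grasp point. The pads swing forward as they close: fully open they stand 13 mm farther back than shut.
Start: joints at [62.361, 19.034, -3.707, 83.658, 1.238, 77.344, -5.071], TCP at [0.277, -0.56, 0.239] pointing down, gripper open.
Joint ranges: [-148.97, 148.97], [-28.65, 121.19], [-84.17, 76.75], [9.2, 138.47], [-72.65, 252.65], [3.7, 117.97], [-149.18, 149.18]. Speed limits (degrees/s): [127.2, 127.2, 159.86, 159.86, 180, 180, 180].

## Interface

Orientations are given as [roll, pitch, yaw] about the fixed x, y, z axes, in that order (R = Rz(yaw) Ry(pitch) Rx(roll)).
In Python, from workcell import arm, imaging gives the robot as it stands.
- The arm moves only by the tool arm_command, never from a script. Its argument "increments" is a list of rows, each a list of 3 entries, a list of its own where there are three numbers: the gripper command: -1 is shut, 1 is fully open, values between are in proportion, then the shift along the tool's x, y, z in m, then the turn about the tool's z in rad. In form: [[grip, [x, y, z], yaw], ...]. A call has 1 to 12 rows; each row shifts and turns the commanded pose from where the row before left it, along the tool's axes as they then stand; what a row does not reach is not made up. A row lasts 1/8 s, in which the tool goes at most 62.5 mm and 10.7 degrees, less where a joint would pass 70% of its speed; a pose out of reach is approached as far as the arm can. A call is refused whole if a number of a shift passes 0.0625 or a number of a turn 0.188, either way. A call with a gripper value outside its range is refused whole. The fingers move at their own pace and stop on an object; the grip force is fixed at half the most. Time passes only in rows, so rows that do not move let the fingers close. It gives the time, the measured TCP pose, the force and the opening at its end, in the units of the state.
- arm.sense(): the state, without advancing time (a new reading comes with each control period).
- imaging.read_camera(name): name is "scene" or "top" or "wrist"; returns the picture (420x560x3 uint8, red, green, blue); there is no depth.
- imaging.get_calibration(name): a dict with "fx", "fy", "cx", "cy" (pixels), "cam_to_world" (4x4, takes a point from camera to world coordinates). Camera axes: x right, y down, z forward; pixel columns grow to the right and rows downward; lengths in m; the calibration is good to about 2 mm. A picture is of the moment at which its call begins: read the wrist's pose just before it. get_calibration takes no time and is no camera call; for the wrist camera it gives the pose at the moment of the call.
- arm.finish_job(): hands the job in, once; it reports no verdict.
The state is a dict: "clock": time; "joint_positions": joint angles; "dq": joint speeds; "joint_efforts": joint torques, N m; "ee_pos": TCP position; "orientation": TCP orientation; "contact_force": force on the tool from outside, world axes, zero at the start; "torque": the same for the moment, N m; "width": finger opening in m.
Only numpy, scipy, OpenCV 4.12 (cv2) and the standard library are available. Lean on these libraries where they do the work, as an engineer would, in place of code of your own. Each camera call takes 0.05 s, during which the arm holds its last target. There are 200 camera calls.

## Working session

There is one attempt and no reset: what is moved stays moved. The work goes in short steps, Python scripts to look and compute and a tool call to move; the robot and the scene stay as the last step left them, time stands still between calls to the robot, and variables do not carry over. Pictures are saved under pics/ and viewed, about 8 in all and at most 12, crops included, and the job is handed in when it is done.

Besides the shell and the picture viewer there is one more tool, called after ">>>" as name(argument=value, ...), one argument or row to a line, values as JSON. arm_command: Moves the arm, as the interface text tells. Its arguments: {"type":"object","properties":{"increments":{"type":"array","items":{"type":"array"}}},"required":["increments"]}

```bash
mkdir -p pics
python3 - <<'E'
from workcell import arm, imaging
import cv2,numpy as np
for n in("top","scene"):
    c=imaging.get_calibration(n); print(n,c["fx"],c["fy"],c["cx"],c["cy"]);print(np.round(c["cam_to_world"],3).tolist())
    cv2.imwrite(f"pics/{n}0.png",cv2.resize(imaging.read_camera(n)[:,:,::-1],(800,600),interpolation=cv2.INTER_CUBIC))
s=arm.sense();print(s["clock"],s["ee_pos"],s["orientation"],s["width"],s["contact_force"])
E
```

```text
top 390.0215231836584 390.0215231836584 283.22640838654365 207.60486835091405
[[0.012, -0.994, 0.112, 0.455], [-1.0, -0.012, -0.0, 0.029], [0.002, -0.112, -0.994, 1.008], [0.0, 0.0, 0.0, 1.0]]
scene 470.82986453362867 470.82986453362867 285.44051665951685 203.25705781781443
[[-0.577, -0.622, 0.53, -0.142], [-0.817, 0.448, -0.363, 0.489], [-0.012, -0.642, -0.766, 1.147], [0.0, 0.0, 0.0, 1.0]]
0.1 [ 0.27722631 -0.5597793   0.23858638] [ 1.79996748e+02  7.44929892e-02 -6.36507021e+01] 0.08540246683163356 [-0.32611298 -0.63229154 -0.05387026]
```

View pics/top0.png

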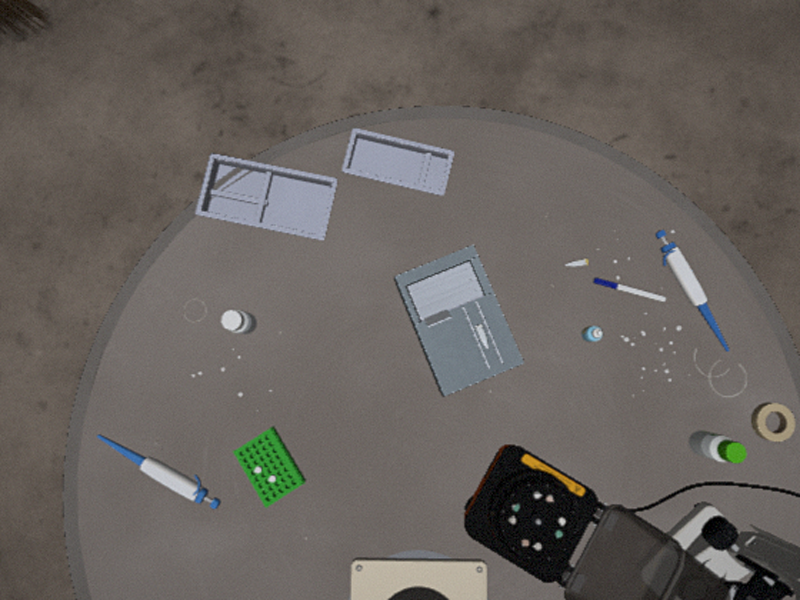

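View pics/scene0.png

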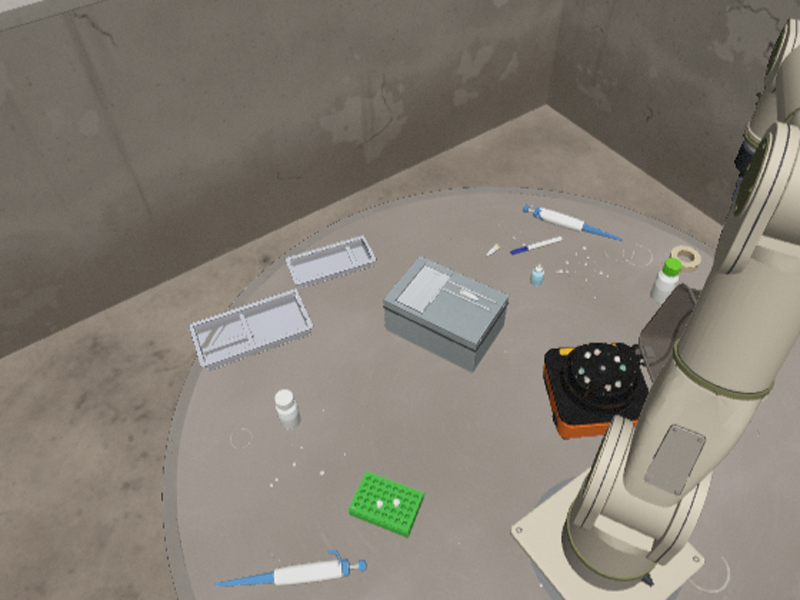

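The top view shows the bin with its corners near (395,275), (473,246), (523,362) and (445,395). The flap is at the upper (far) end, the tab near (438,318) and the vial near (483,335). Next I'll enlarge that region.

Run:
```python
import cv2
from workcell import imaging
im=imaging.read_camera("top")[:,:,::-1]
cv2.imwrite("pics/crop1.png",cv2.resize(im[165:285,265:385],(600,600),interpolation=cv2.INTER_CUBIC))
```

```text
(no output)
```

View pics/crop1.png

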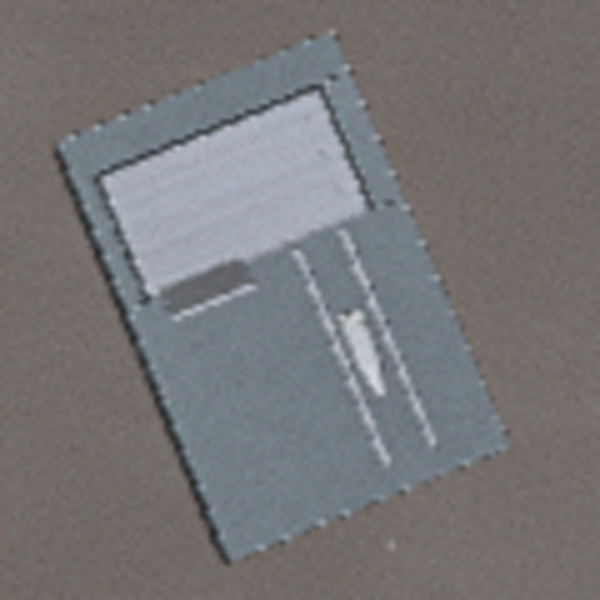

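The crop shows the bin top corners at (58,146), (335,33), (507,443) and (228,562). The vial runs from (350,313) to (380,395), and the tab edge from (175,318) to (255,285). Next I'll fit the pose.

```bash
cat > h.py <<'E'
import numpy as np
from workcell import arm, imaging
def px2w(n,u,v,z,c=None):
    c=c or imaging.get_calibration(n);T=np.array(c["cam_to_world"])
    d=T[:3,:3]@[(u-c["cx"])/c["fx"],(v-c["cy"])/c["fy"],1]
    return (T[:3,3]+d*(z-T[2,3])/d[2])
E
python3 - <<'E'
from h import *
f=lambda p,z:px2w("top",265+(p[0]+.5)/5-.5,165+(p[1]+.5)/5-.5,z)
P=np.array([[85,95],[85,-45],[-125,-45],[-125,95]])/1000
Q=np.array([f(p,.105)[:2] for p in [(58,146),(335,33),(507,443),(228,562)]])
a=P-P.mean(0);b=Q-Q.mean(0)
th=np.arctan2((a[:,0]*b[:,1]-a[:,1]*b[:,0]).sum(),(a*b).sum())
R=np.array([[np.cos(th),-np.sin(th)],[np.sin(th),np.cos(th)]]);o=Q.mean(0)-R@P.mean(0)
print(np.degrees(th),o);print("res",(Q-o-P@R.T)*1e3)
g=lambda p,z:print(p,np.round((f(p,z)[:2]-o)@R*1e3,1))
for p in[(350,313),(380,395)]:g(p,.113)
for p in[(298,252),(387,463),(345,233),(433,443)]:g(p,.11)
for p in[(175,318),(255,285)]:g(p,.143)
for p in [(372,210),(150,300)]:g(p,.105)
E
```

```text
22.794393540877664 [ 0.54995689 -0.07434342]
res [[-1.85851821 -0.65266518]
 [-0.80762746 -1.27105229]
 [ 1.94058161  1.44229922]
 [ 0.72556406  0.48141826]]
(350, 313) [-40.4   0.3]
(380, 395) [-80.1   2.2]
(298, 252) [-5.4 11.1]
(387, 463) [-109.9   11. ]
(345, 233) [ -5.4 -12.5]
(433, 443) [-109.5  -12.1]
(175, 318) [-13.5  77.5]
(255, 285) [-13.3  39. ]
(372, 210) [ -0.  -29.1]
(150, 300) [ 0.1 82.7]
```

>>> arm_command(
  increments=[
    [0.58,[0,0,-0.03],0],
    [0.58,[-0.029,-0.033,-0.02],0],
    [0.58,[-0.029,-0.033,0],0],
    [0.58,[-0.029,-0.033,0],0],
    [0.58,[-0.029,-0.033,0],0],
    [0.58,[-0.029,-0.033,0],0],
    [0.58,[-0.029,-0.033,0],0],
    [0.58,[-0.029,-0.033,0],0],
    [0.58,[-0.029,-0.033,0],0],
    [0.58,[-0.029,-0.033,0],0],
    [0.58,[-0.029,-0.033,0],0],
    [0.58,[-0.029,-0.033,0],0],
  ],
)

```text
clock: 1.65
ee_pos: [0.4613, -0.1118, 0.2893]
orientation: [180.0, -0.0, -63.7]
contact_force: [1.0, -0.7, -0.4]
width: 0.0673
```

>>> arm_command(
  increments=[
    [0.58,[0,0,0],0.157],
    [0.58,[0,0,0],0.157],
    [0.58,[0,0,0],0.157],
    [0.58,[0,0,0],0.157],
    [0.58,[0,0,0],0.157],
    [0.58,[0,0,0],0.157],
    [0.58,[0,0,0],0],
    [0.58,[0,0,0],0],
  ],
)

```text
clock: 2.65
ee_pos: [0.4611, -0.1131, 0.2892]
orientation: [180.0, -0.0, -117.4]
contact_force: [0.8, -0.2, -0.1]
width: 0.0673
```

>>> arm_command(
  increments=[
    [0.58,[-0.022,0.002,0],0],
    [0.58,[-0.021,0.002,0.02],0],
    [0.58,[0,0,0.04],0],
    [0.58,[0,0,0.04],0],
    [0.58,[0,0,0],0],
    [0.58,[0,0,0],0],
  ],
)

```text
clock: 3.4
ee_pos: [0.4782, -0.0732, 0.1909]
orientation: [-179.9, 0.0, -117.6]
contact_force: [0.0, 0.3, 0.5]
width: 0.0674
```

Run:
```python
from h import *
import cv2
s=arm.sense();print(s["ee_pos"],s["orientation"])
c=imaging.get_calibration("wrist");print(np.round(c["cam_to_world"],3).tolist(),c["fx"],c["cx"],c["cy"])
a=imaging.read_camera("wrist")[:,:,::-1]
cv2.imwrite("pics/w1.png",cv2.resize(a,(800,600)))
```

```text
[ 0.47824834 -0.07323321  0.19089195] [-1.79910963e+02  3.07240332e-02 -1.17567048e+02]
[[-0.464, -0.846, -0.263, 0.545], [-0.886, 0.443, 0.138, -0.109], [-0.0, 0.297, -0.955, 0.324], [0.0, 0.0, 0.0, 1.0]] 327.59915715253936 282.87378261130226 206.86165559959892
```

View pics/w1.png

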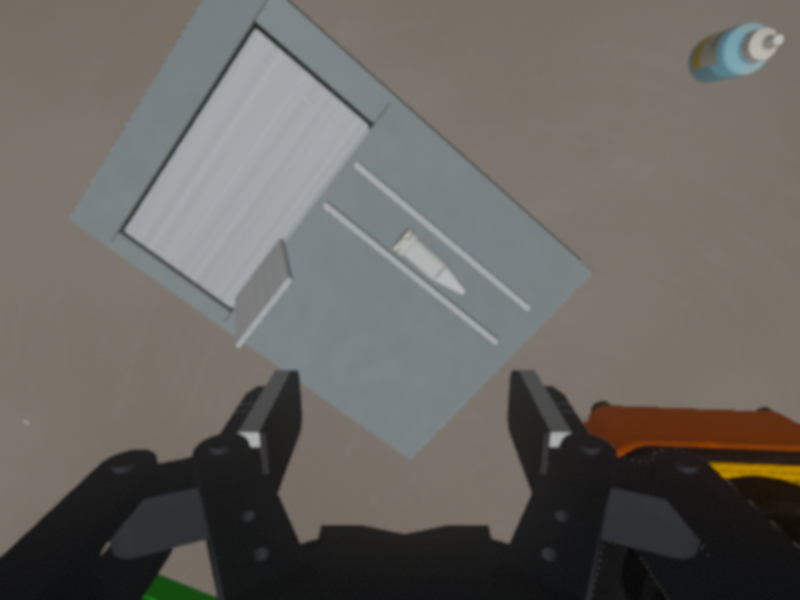

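The wrist view shows the tab at (238,345) to (290,280) and the vial from (405,240) to (465,293), with a tapered tail pointing backwards. The fingertips are at (285,372) and (525,372). The shape of that tail matters for pushing, so I'll enlarge it.

Run:
```python
from h import *
import cv2
a=cv2.imread("pics/w1.png")
b=a[215:315,380:490]
s=imaging.read_camera("scene")[:,:,::-1]
d=s[180:240,280:370]
cv2.imwrite("pics/z1.png",np.vstack([cv2.resize(b,(660,300),interpolation=cv2.INTER_CUBIC) if 0 else cv2.resize(b,(330,300),interpolation=cv2.INTER_CUBIC).copy() if 0 else np.hstack([cv2.resize(b,(396,360),interpolation=cv2.INTER_CUBIC),cv2.resize(d,(400,267),interpolation=cv2.INTER_CUBIC)[:267].repeat(1,0) if 0 else cv2.copyMakeBorder(cv2.resize(d,(400,267),interpolation=cv2.INTER_CUBIC),0,93,0,0,cv2.BORDER_CONSTANT)])]))
```

```text
(no output)
```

View pics/z1.png

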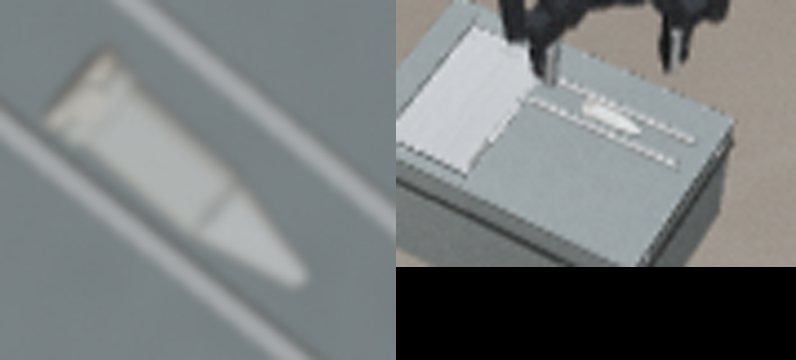

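The vial tail is a blunt cone, so I'll push it low with the pad face. First I'll fine-align, then come down carefully.

>>> arm_command(
  increments=[
    [0.58,[0.002,-0.0035,0],0.08],
    [0.58,[0,0,0.03],0],
    [0.58,[0,0,0.03],0],
    [0.58,[0,0,0],0],
    [0.58,[0,0,0],0],
  ],
)

```text
clock: 4.12
ee_pos: [0.4807, -0.0767, 0.1311]
orientation: [-179.9, 0.0, -122.2]
contact_force: [-0.0, -0.1, 0.2]
width: 0.0675
```

Run:
```python
from h import *
import cv2
s=arm.sense();print(s["ee_pos"],s["orientation"],s["contact_force"])
a=imaging.read_camera("wrist")[:,:,::-1]
cv2.imwrite("pics/w2.png",cv2.resize(a,(800,600),interpolation=cv2.INTER_CUBIC))
```

```text
[ 0.48069593 -0.07668596  0.13106703] [-1.79880286e+02  4.34741048e-02 -1.22205188e+02] [-0.00650351 -0.09903594  0.20417593]
```

View pics/w2.png

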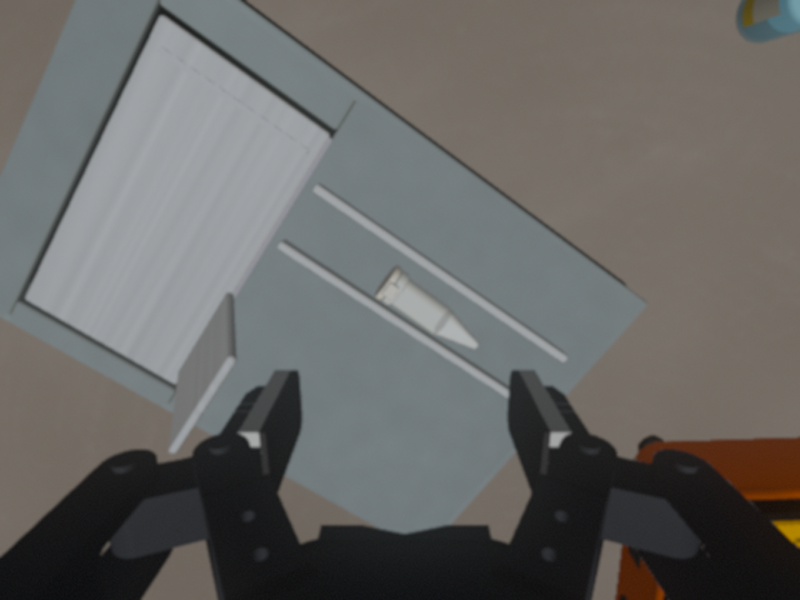

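The wrist view shows the vial from (390,280) to (475,345), with the finger's front corner at (511,372) just behind its tail. The tab is at (172,450) to (235,358), clear of the other finger.

```bash
cat >> h.py <<'E'
TH=np.radians(22.8);RB=np.array([[np.cos(TH),-np.sin(TH)],[np.sin(TH),np.cos(TH)]]);O=np.array([.550,-.0743])
tobin=lambda p:np.round((np.array(p)[:2]-O)@RB*1e3,1)
E
python3 - <<'E'
from h import *
s=arm.sense();print(tobin(s["ee_pos"]))
g=lambda u,v,z:tobin(px2w("wrist",(u+.5)*.7-.5,(v+.5)*.7-.5,z))
for z in(.120,.125,.13,.135):print(z,g(511,372,z),g(539,372,z),g(299,372,z),g(270,372,z))
print("tail",g(476,346,.112),"cap",g(390,281,.112),"tab",g(172,450,.143),g(235,358,.143),"rails",g(508,393,.11),g(566,358,.11))
E
```

```text
[-64.7  24.6]
0.12 [-92.7   0.3] [-100.5   -5.1] [-33.6  41.7] [-25.5  47.3]
0.125 [-90.2  -1. ] [-97.8  -6.3] [-33.2  38.9] [-25.3  44.4]
0.13 [-87.8  -2.3] [-95.1  -7.4] [-32.7  36.2] [-25.2  41.4]
0.135 [-85.3  -3.6] [-92.3  -8.5] [-32.3  33.4] [-25.1  38.5]
tail [-80.2   1.6] cap [-41.8  -0.6] tab [-13.7  73.4] [-14.5  35.6] rails [-102.1   10.3] [-110.4  -12.7]
```

>>> arm_command(
  increments=[
    [0.58,[0,0,0.003],0],
    [0.58,[0,0,0.003],0],
    [0.58,[0,0,0],0],
  ],
)

```text
clock: 4.55
ee_pos: [0.4796, -0.0766, 0.1232]
orientation: [180.0, -0.0, -122.2]
contact_force: [-0.2, -0.8, 0.2]
width: 0.0672
```

>>> arm_command(
  increments=[
    [0.58,[0,0,0.004],0],
    [0.58,[0,0,0.003],0],
    [0.58,[0,0,0],0],
  ],
)

```text
clock: 4.92
ee_pos: [0.4795, -0.0765, 0.116]
orientation: [180.0, -0.0, -122.2]
contact_force: [0.1, -0.5, -0.5]
width: 0.0672
```

>>> arm_command(
  increments=[
    [0.58,[0,0,0.0015],0],
    [0.58,[0,0,0],0],
  ],
)

```text
clock: 5.18
ee_pos: [0.4797, -0.0766, 0.1147]
orientation: [180.0, -0.0, -122.2]
contact_force: [0.1, -0.7, -0.0]
width: 0.0673
```

>>> arm_command(
  increments=[
    [0.58,[0,0,0.0015],0],
    [0.58,[0,0,0],0],
  ],
)

```text
clock: 5.42
ee_pos: [0.4796, -0.0766, 0.1132]
orientation: [180.0, -0.0, -122.2]
contact_force: [0.6, 0.5, -0.7]
width: 0.0674
```

>>> arm_command(
  increments=[
    [0.58,[0,0,0.0015],0],
    [0.58,[0,0,0],0],
  ],
)

```text
clock: 5.68
ee_pos: [0.4796, -0.0766, 0.1117]
orientation: [180.0, -0.0, -122.2]
contact_force: [0.3, -0.2, -0.1]
width: 0.0675
```

>>> arm_command(
  increments=[
    [0.58,[0,0,0.001],0],
    [0.58,[0,0,0],0],
  ],
)

```text
clock: 5.92
ee_pos: [0.4798, -0.0766, 0.1109]
orientation: [-180.0, -0.0, -122.2]
contact_force: [0.5, 0.1, 2.2]
width: 0.0675
```

Run:
```python
from h import *
import cv2
s=arm.sense();print(tobin(s["ee_pos"]),s["contact_force"],s["ee_pos"][2])
a=imaging.read_camera("scene")[:,:,::-1][150:270,240:400]
b=imaging.read_camera("wrist")[:,:,::-1][170:350,130:430]
cv2.imwrite("pics/s2.png",np.vstack([cv2.resize(a,(400,300),interpolation=cv2.INTER_CUBIC),cv2.resize(b,(400,240),interpolation=cv2.INTER_CUBIC)]))
```

```text
[-65.6  25.1] [0.53831795 0.12585101 2.19568359] 0.11093918760984114
```

View pics/s2.png

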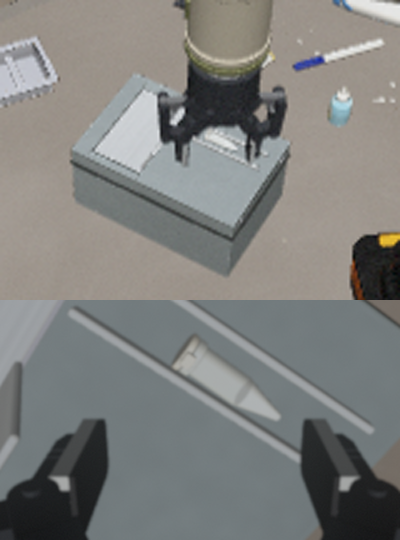

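The touch is on the rail top, so the tip is at z = 110 mm. I'll lift 1 mm, then advance along bin +x to open the flap.

>>> arm_command(
  increments=[
    [0.58,[0,0,-0.001],0],
    [0.58,[-0.0049,-0.0034,0],0],
    [0.58,[-0.0049,-0.0034,0],0],
    [0.58,[-0.0049,-0.0034,0],0],
    [0.58,[-0.0049,-0.0034,0],0],
    [0.58,[-0.0049,-0.0034,0],0],
    [0.58,[-0.0049,-0.0034,0],0],
    [0.58,[0,0,0],0],
    [0.58,[0,0,0],0],
  ],
)

```text
clock: 7.15
ee_pos: [0.5117, -0.063, 0.1112]
orientation: [179.9, -0.1, -122.2]
contact_force: [-4.9, -2.0, 0.2]
width: 0.0672
```

Run:
```python
from h import *
import cv2
s=arm.sense();print(tobin(s["ee_pos"]),s["contact_force"],s["ee_pos"][2])
b=imaging.read_camera("wrist")[:,:,::-1][0:350]
cv2.imwrite("pics/w3.png",cv2.resize(b,(720,450),interpolation=cv2.INTER_CUBIC))
```

```text
[-30.9  25.3] [-4.92194969 -2.01153085  0.15902076] 0.11123185963967278
```

View pics/w3.png

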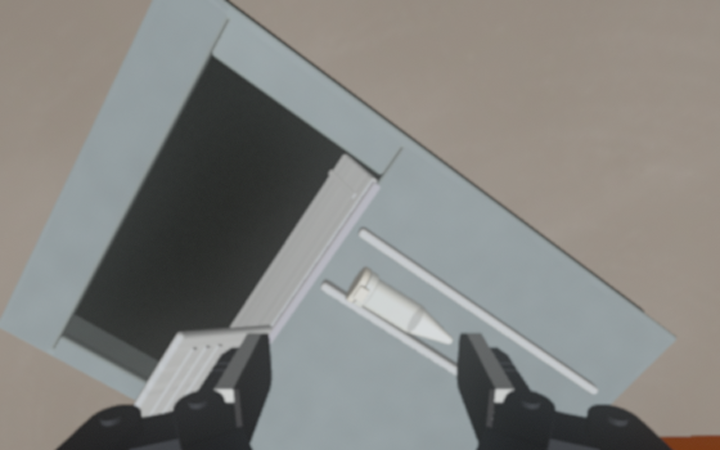

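The flap is wide open: the dark mouth shows around (210,200). The vial is still on the ledge, tail at (450,342), with the finger just behind it. I'll keep pushing.

>>> arm_command(
  increments=[
    [0.58,[-0.0049,-0.0034,0],0],
    [0.58,[-0.0049,-0.0034,0],0],
    [0.58,[-0.0049,-0.0034,0],0],
    [0.58,[-0.0049,-0.0034,0],0],
    [0.58,[-0.0049,-0.0034,0],0],
    [0.58,[-0.0049,-0.0034,0],0],
    [0.58,[-0.0041,-0.0029,0],0],
    [0.58,[0,0,0],0],
    [0.58,[0,0,0],0],
  ],
)

```text
clock: 8.32
ee_pos: [0.5509, -0.0463, 0.1122]
orientation: [-179.9, 0.1, -122.2]
contact_force: [2.2, -0.9, 2.4]
width: 0.0675
```

Run:
```python
from h import *
import cv2
s=arm.sense();print(tobin(s["ee_pos"]),s["contact_force"],s["ee_pos"][2])
b=imaging.read_camera("wrist")[:,:,::-1][0:350]
cv2.imwrite("pics/w4.png",cv2.resize(b,(720,450),interpolation=cv2.INTER_CUBIC))
```

```text
[11.7 25.5] [ 2.19190978 -0.87626239  2.3746323 ] 0.1122027288764108
```

View pics/w4.png

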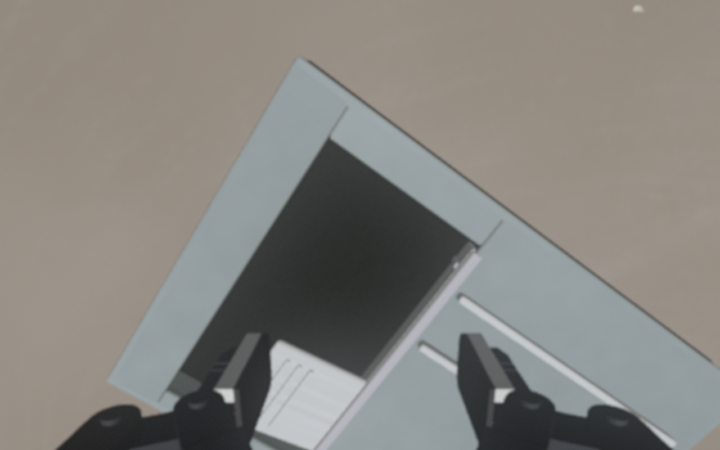

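The lane is empty and the vial has gone over the edge. I'll brighten the mouth to check inside before letting the flap close.

Run:
```python
from h import *
import cv2
b=cv2.imread("pics/w4.png")
t=imaging.read_camera("top")[:,:,::-1][165:285,265:385]
f=lambda i:np.clip((i.astype(float)-25)*4,0,255).astype(np.uint8)
cv2.imwrite("pics/z2.png",np.hstack([f(b[120:420,150:500]),f(cv2.resize(t,(300,300),interpolation=cv2.INTER_CUBIC))]))
```

```text
(no output)
```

View pics/z2.png

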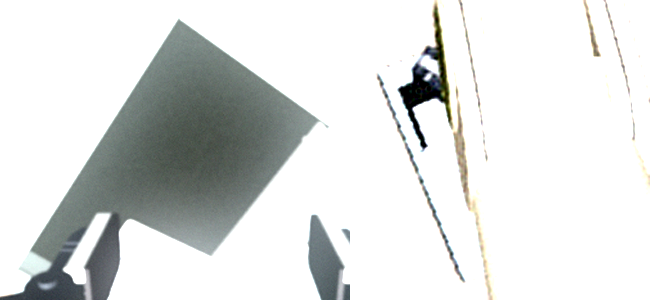

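The visible floor is empty, so the vial must be hidden below the finger or the ledge. I'll come away now and check from above.

>>> arm_command(
  increments=[
    [0.58,[0.0066,0.0046,0],0],
    [0.58,[0.0066,0.0046,0],0],
    [0.58,[0.0066,0.0046,0],0],
    [0.58,[0.0066,0.0046,0],0],
    [0.58,[0.0066,0.0046,0],0],
    [0.58,[0.0066,0.0046,0],0],
    [0.58,[0.0066,0.0046,0],0],
    [0.58,[0.0066,0.0046,0],0],
    [0.58,[0.0066,0.0046,0],0],
    [0.58,[0.0066,0.0046,0],0],
    [0.58,[0,0,0],0],
  ],
)

```text
clock: 9.8
ee_pos: [0.4757, -0.0783, 0.1119]
orientation: [-180.0, -0.0, -122.2]
contact_force: [0.1, -0.1, -0.5]
width: 0.0669
```

>>> arm_command(
  increments=[
    [0.58,[0,0,-0.02],0],
    [0.58,[0,0,-0.03],0],
    [0.58,[0,0,-0.03],0],
    [0.58,[0.02,0,-0.04],0],
    [0.58,[0.03,0.04,0],0],
    [0.58,[0.03,0.04,0],0],
    [0.58,[0,0.04,0],0],
    [0.58,[0,0,0],0],
    [0.58,[0,0,0],0],
  ],
)

```text
clock: 10.92
ee_pos: [0.3325, -0.0818, 0.2322]
orientation: [-179.9, -0.0, -122.2]
contact_force: [-0.4, -0.1, -0.3]
width: 0.0673
```

Run:
```python
from h import *
import cv2
s=arm.sense();print(s["clock"],tobin(s["ee_pos"]),s["contact_force"],s["ee_pos"][2])
b=imaging.read_camera("wrist")[:,:,::-1]
t=imaging.read_camera("top")[:,:,::-1]
cv2.imwrite("pics/f.png",np.vstack([cv2.resize(b,(400,300),interpolation=cv2.INTER_AREA),cv2.resize(t[165:285,265:425],(400,300),interpolation=cv2.INTER_CUBIC)]))
```

```text
10.925 [-203.4   77.3] [-0.44866774 -0.06623229 -0.30468548] 0.23215605855349472
```

View pics/f.png

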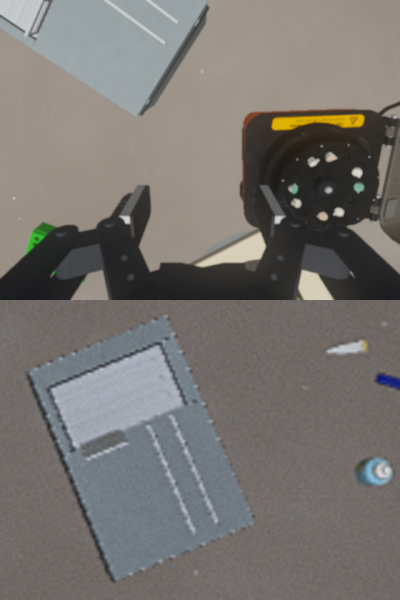

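The flap is shut and flush, the lane and bin top are empty, and the spare vial and dropper are where they were. I'll hand in.

```bash
python3 -c "
from workcell import arm
print(arm.finish_job())"
```

```text
the job is handed in; nothing more can be done
None
```

The used vial went over the ledge's edge into the open mouth, the flap closed by itself, and I handed the job in at about 11 s.

- **Opening the flap:** One finger pushed the tab until the flap hung wide open. The picture taken then showed the vial still on the ledge.
- **Dropping the vial:** With the tab held, the other finger pushed the vial along the lane by its tail. The force readings stayed around 5 N or less at the points I checked.
- **Last checks:** After coming away, the flap was flush and shut. The lane and the top of the bin were empty, and the contact force was near zero. The spare vial and the dropper were in place. The reagent bottle was outside that last picture, but the arm never went near it.
- **Not confirmed:** I never saw the vial on the bin's floor. The part of the floor visible through the open flap was empty, so I take it to be under the ledge or behind the flap. It was not in sight on the bin or on the table next to it.

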